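# Hold a shelf bracket against the sprung rail for screwing

### The job

Pick up the larger of the two black steel shelf brackets, stand it on its foot on the dark board of the jig between the two low guide strips, with the back of its upright leg flat against the upright wooden rail. Then push it steadily against the rail with about 11 N, so that the sprung rail gives way and its small pointer stands midway between the two steel ridges, and finish still gripping the bracket and holding that push, so a volunteer can drive the screws. Never shove the rail right back to its end stop, and leave the other things on the counter where they are.

Things in the scene. Friction and masses are not known exactly. Their poses are not given: they have to be found in the camera images.
- bracket: The larger black steel shelf bracket, about 0.37 kg, loose, standing on its foot on the counter beside the jig. Foot: plate 110 (x) x 30 (y) x 5 thick. Upright leg: plate 5 thick, 30 wide, 85 tall overall, at the foot's +x end, its back face at x = +55. A diagonal brace joins them. Origin: centre of the foot's underside; x along the foot towards the leg, z up.
- leg_back (a point): Centre of the back (outer) face of the larger bracket's leg, at x = +55, z = 42.5 mm in the bracket's frame, axes as the bracket's. This face goes flat against the rail.
- jig: Jig fixed to the counter: dark board 270 (x) x 220 (y) x 18 thick; origin at the centre of its underside, x towards the rail (away from the robot), z up. Two guide strips along x on the board, 6 mm tall, from x = -70 to +20, leave a 50 mm gap centred on y = 0 for the bracket's foot. Behind the rail a plate 50 mm tall above the board, front face at x = +113.
- rail: Upright wooden rail, 20 thick (x), 180 wide (y), 69 tall above the board, on springs: it slides only along the jig's +x. Origin: bottom middle of its front face (towards the robot) at the board's top; axes as the jig's. At rest it is at x = +50, y = 0, z = +18 mm in the jig's frame; it gives 1 mm per newton (no preload, no friction); end stop at 25 mm.
- small_bracket: The smaller bracket of the same kind, not wanted: foot 70 x 24 x 5, leg 52 tall, loose, standing on the counter on the other side of the jig. Origin and axes as for the larger one.
- spice_jar: Jar with black cap, 52 across, 105 tall, standing loose on the counter; origin at the centre of its underside. Leave alone.
- screwdriver: Screwdriver with a black handle lying loose on the counter, along its own x; origin on its underside. Leave alone.
- screw_tray: Grey open tray 120 x 90 x 35 tall, loose; origin at the centre of its underside. Leave alone.
- brace_grip (a point): Centre of the larger bracket's diagonal brace above its centre of mass: x = +10, y = 0, z = +47 mm in the bracket's frame, axes as the bracket's. The brace is a bar 12 mm wide (y) and 14 mm deep, from x = -43, z = 10 up to x = +48, z = 73: the place to pinch along y from above.
- pointer (a point): Top of the rail's small dark pointer tab (3 mm thick in x, at the rail's +y end); moves with the rail, axes as the jig's. At rest it is 11 mm short (jig -x) of midway between the ridges; it is between them when the rail is pushed back 6 to 16 mm (6 to 16 N).
- ridges_mid (a point): Point midway between the two low steel ridges (3 mm thick, 8 mm tall, 16 mm apart along the jig's x) on the board beside the rail's +y end; fixed to the jig, axes as the jig's.
There are look-alikes about, which are no part of the job. Leave any orange look-alike of the bracket alone.

How it is judged:
On the way:
1. the larger bracket stands on the jig's board between the guide strips (z of bracket in the frame of jig between 0.015 and 0.0225 m and x of leg_back in the frame of jig above -0.07 m and y of bracket in the frame of jig between -0.014 and 0.014 m and angle between bracket's own z axis and vertical below 0.12 rad), for 0.1 s.
At the end, for the whole second after the job is handed in: Through the last second the larger bracket is gripped, still, upright (4 deg) on the board (under 4.5 mm off it), between the strips (14 mm from the middle), its back flat on the rail (4 deg, 4 mm), pressing it with 6 to 16 N and 6 to 16 mm back; the robot itself does not push the rail (contact force between bracket and rail between 6 and 16 N and x of rail in the frame of jig between 0.056 and 0.066 m and x of leg_back in the frame of rail above -0.004 m and angle between the x axis of bracket and the x axis of jig, either way round below 0.07 rad and angle between bracket's own z axis and vertical below 0.07 rad and z of bracket in the frame of jig between 0.015 and 0.0225 m and y of leg_back in the frame of jig between -0.014 and 0.014 m and contact force between the fingers and bracket above 2 N and contact force between each of the arm, the fingers and rail below 0.5 N and linear speed of bracket below 0.01 m/s); the arm keeps its last pose, push and grip.
It fails at once if the rail is shoved back to its end stop (x of rail in the frame of jig above 0.0735 m).
It fails at once if the smaller bracket is moved (distance of small_bracket from where it was at the start of the episode above 0.03 m).
It fails at once if the spice jar is moved (distance of spice_jar from where it was at the start of the episode above 0.03 m).
It fails at once if the screwdriver is moved (distance of screwdriver from where it was at the start of the episode above 0.03 m).
It fails at once if the screw tray is moved (distance of screw_tray from where it was at the start of the episode above 0.03 m).
It also fails if it takes over 48 s, if anything falls off the work surface, if the arm or the gripper's body presses on something with over 40 N, if the wrist force passes 120 N, or if a joint passes its speed limit or range.

### The arm

A 6-joint arm with a two-finger parallel gripper is mounted at the origin on the work surface. World frame = base frame: x ahead of the robot, y to its left, z up, the work surface at z = 0. Lengths are in m, angles in rad, forces in N, time in s.
With the tool pointing down it reaches from about 0.25 to 0.725 m from the base axis. Payload 4 kg.
Tool frame: the origin (TCP) lies midway between the tips of the shut fingers; the grasp point (between the pads) lies 19 mm behind it (bot.grasp_offset is the distance from the TCP to the grasp point, in m); z points along the fingers, y is the direction in which the jaws open and shut (so a half turn about z gives the same grasp; the last joint's range is limited). The gripper opens to 85 mm and grips with 20 to 120 N. Pads are 22 mm wide; open, the fingers measure 114 mm over their backs; the gripper's body (76 mm by 85 mm) begins 54 mm behind the grasp point. The pads swing forward as they close: fully open they stand 13 mm farther back than shut.
Start: joints at [1.333, 0.241, 0.005, 1.335, 0, 1.571], TCP at [0.118, 0.486, 0.231] pointing down, gripper open.
Joint ranges: [-2.72, 2.72], [-1.05, 1.87], [-1.09, 1.28], [-1.99, 2.15], [-1.42, 1.44], [-3.14, 3.14]. Speed limits (rad/s): [2.79, 2.79, 3.14, 3.14, 3.14, 3.14].

### API

Orientations are given as a unit quaternion [x, y, z, w].
In Python, from workcell import sensors, optics, bot gives the robot as it stands.
- The arm moves only by the tool apply_moves, never from a script. Its argument "plan" is one flat list of numbers, 6 for each row, row after row: the shift along the tool's x, y, z in m, then the turn, a rotation vector about the tool's x, y, z in rad. In form: [tx, ty, tz, ax, ay, az, tx, ty, tz, ax, ay, az, ...]. A call has 1 to 12 rows; each row is the pose to reach, as a shift and turn from the pose commanded when the call began, along the tool's axes at that moment; what a row does not reach only later rows make up. A row lasts 1/12 s, in which the tool goes at most 41.7 mm and 7.16 degrees, less where a joint would pass 70% of its speed; a pose out of reach is approached as far as the arm can. A call with a gripper value outside its range is refused whole. "grip" is the finger opening in m, from 0 to 0.0854, set as the call begins (left out, the last holds). The fingers move at their own pace and stop on an object; the grip force is fixed at half the most. Time passes only in rows, so rows that repeat a pose let the fingers close. It gives the time, the measured TCP pose, the force and the opening at its end, in the units of the state.
- sensors.get_obs(): the state, without advancing time (a new reading comes with each control period).
- optics.camera(name): name is "scene" or "side" or "wrist"; returns a dict with "pixels" (384x512x3 uint8, red, green, blue), "fx", "fy", "cx", "cy" (pixels), "pose" (4x4, takes a point from camera to world coordinates); the wrist camera has in their place "tool_from_camera" (4x4, takes a point from camera to tool coordinates, whose origin is the TCP and whose axes are the flange's). Camera axes: x right, y up, looking along -z (the intrinsics and any distortion apply to the point x, -y, -z); pixel columns grow to the right and rows downward; lengths in m; the calibration is good to about 2 mm. The wrist camera is an equidistant fisheye: a pixel r from the principal point sees the ray r / f radians off the axis. A picture is of the moment at which its call begins: read the wrist's pose just before it. There is no depth.
- bot.job_done(): hands the job in, once; it reports no verdict.
The state is a dict: "clock": time; "joint_pos": joint angles; "joint_vel": joint speeds; "tau": joint torques, N m; "eef_pos": TCP position; "tool_rot": TCP orientation; "ft_force": force on the tool from outside, world axes, zero at the start; "ft_torque": the same for the moment, N m; "grip_width": finger opening in m.
Only numpy, scipy, OpenCV 4.12 (cv2) and the standard library are available. Lean on these libraries where they do the work, as an engineer would, in place of code of your own. Each camera call takes 0.05 s, during which the arm holds its last target.

## Working session

There is one attempt and no reset: what is moved stays moved. The work goes in short steps, Python scripts to look and compute and a tool call to move; the robot and the scene stay as the last step left them, time stands still between calls to the robot, and variables do not carry over. Pictures are saved under pics/ and viewed, and the job is handed in when it is done.

Besides the shell and the picture viewer there is one more tool, called as name(argument=value, ...), one argument or row to a line, values as JSON. apply_moves: Moves the arm, as the interface text tells. Its arguments: {"type":"object","properties":{"plan":{"type":"array","items":{"type":"number"}},"grip":{"type":"number"}},"required":["plan"]}

```bash
mkdir -p pics; ls
cat > h.py <<'E'
import numpy as np, cv2
from workcell import sensors, optics, bot
def snap(n,f):
    c=optics.camera(n); cv2.imwrite(f,c["pixels"][:,:,::-1]); return c
def ray(c,u,v):
    d=np.array([(u-c["cx"])/c["fx"],-(v-c["cy"])/c["fy"],-1.]); P=np.array(c["pose"])
    return P[:3,3],P[:3,:3]@d
def onz(c,u,v,z):
    o,d=ray(c,u,v); return o+d*(z-o[2])/d[2]
def proj(c,p):
    P=np.array(c["pose"]); q=P[:3,:3].T@(np.array(p)-P[:3,3])
    return c["cx"]+c["fx"]*q[0]/-q[2], c["cy"]-c["fy"]*q[1]/-q[2]
E
python3 - <<'E'
from h import *
print(sensors.get_obs())
for n in("scene","side","wrist"):
    c=snap(n,f"pics/{n}0.png"); print(n,{k:v for k,v in c.items() if k!="pixels"})
E
```

```text
pics
{'clock': 0.0, 'joint_pos': array([ 1.33300763e+00,  2.41436468e-01,  3.72572556e-03,  1.33521628e+00,
       -2.88219364e-05,  1.57080184e+00]), 'joint_vel': array([-1.38821351e-05,  9.81367862e-05, -1.83591558e-04, -7.89928838e-04,
        1.95537577e-03, -2.15905641e-03]), 'tau': array([ 1.72427153e-04, -3.72314072e+01,  2.52410281e+01,  1.69474591e-02,
       -6.69837527e-05,  4.23951263e-06]), 'eef_pos': array([0.11763515, 0.48530797, 0.23040182]), 'tool_rot': array([ 1.18617090e-01,  9.92939500e-01, -1.05953773e-03, -1.12053627e-04]), 'ft_force': array([-0.04868151, -0.14343136,  0.12360401]), 'ft_torque': array([ 0.01922775, -0.0345457 ,  0.04326515]), 'grip_width': 0.08561179953733551}
scene {'fx': 376.2408399533179, 'fy': 376.2408399533179, 'cx': 259.65382830931094, 'cy': 190.0290271552025, 'pose': array([[ 0.61606198, -0.63185653,  0.47034557,  1.09444339],
       [ 0.78752491,  0.48156409, -0.38457839, -0.52556194],
       [ 0.01649683,  0.60733298,  0.79427609,  1.0608623 ],
       [ 0.        ,  0.        ,  0.        ,  1.        ]])}
side {'fx': 478.86104410426566, 'fy': 478.86104410426566, 'cx': 252.58766822984384, 'cy': 196.46578872413727, 'pose': array([[-0.96945047,  0.14455672, -0.19816441,  0.17702596],
       [-0.24424465, -0.49449963,  0.83415506,  1.3506025 ],
       [ 0.02259049,  0.85707262,  0.51470011,  0.92202357],
       [ 0.        ,  0.        ,  0.        ,  1.        ]])}
wrist {'fx': 297.3186396354542, 'fy': 297.3186396354542, 'cx': 258.351530365357, 'cy': 193.80488194911203, 'tool_from_camera': array([[ 3.17523635e-04,  9.52335106e-01,  3.05053677e-01,
         7.90861049e-02],
       [ 9.99999721e-01, -5.08801172e-04,  5.47528793e-04,
        -3.68567001e-04],
       [ 6.76642559e-04,  3.05053418e-01, -9.52335001e-01,
        -1.42724570e-01],
       [ 0.00000000e+00,  0.00000000e+00,  0.00000000e+00,
         1.00000000e+00]])}
```

View pics/scene0.png

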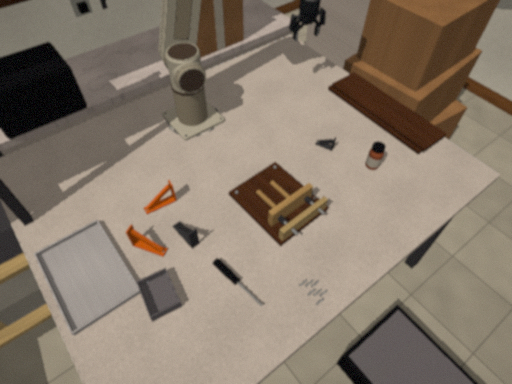

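View pics/side0.png

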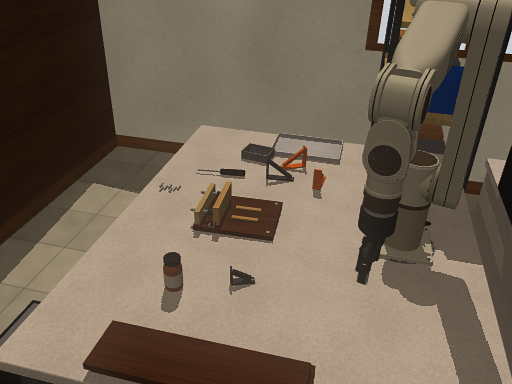

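View pics/wrist0.png

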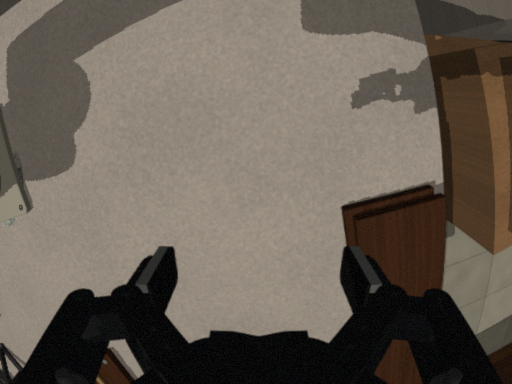

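Candidates: black bracket at scene (188,233), black bracket at (327,143), and orange ones at (160,197) and (146,241). Next I'll enlarge the two black ones and the jig.

Run:
```python
import cv2
s=cv2.imread("pics/scene0.png"); d=cv2.imread("pics/side0.png")
def cr(im,x,y,w,h,k,f): cv2.imwrite(f,cv2.resize(im[y:y+h,x:x+w],None,fx=k,fy=k,interpolation=cv2.INTER_CUBIC))
cr(s,160,205,60,50,10,"pics/c1.png"); cr(s,220,155,120,95,6,"pics/c2.png")
cr(d,250,145,60,45,10,"pics/c3.png"); cr(d,185,175,110,70,7,"pics/c4.png"); cr(s,300,125,60,45,10,"pics/c5.png")
```

```text
(no output)
```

View pics/c1.png

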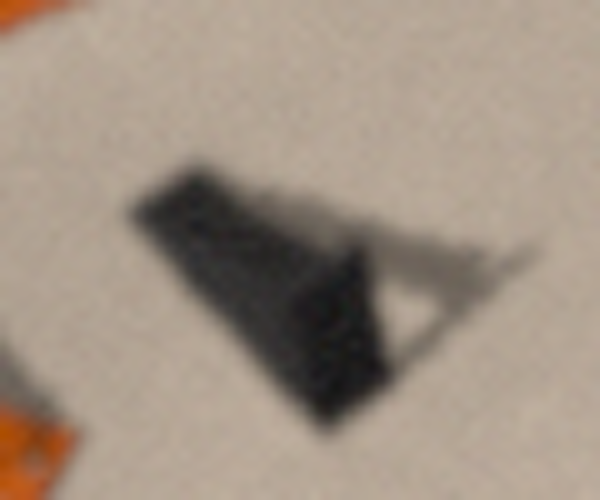

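View pics/c2.png

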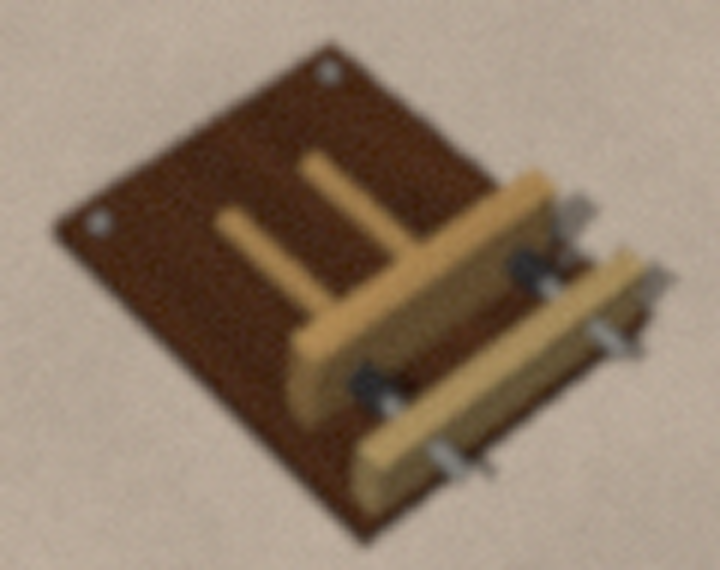

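View pics/c3.png

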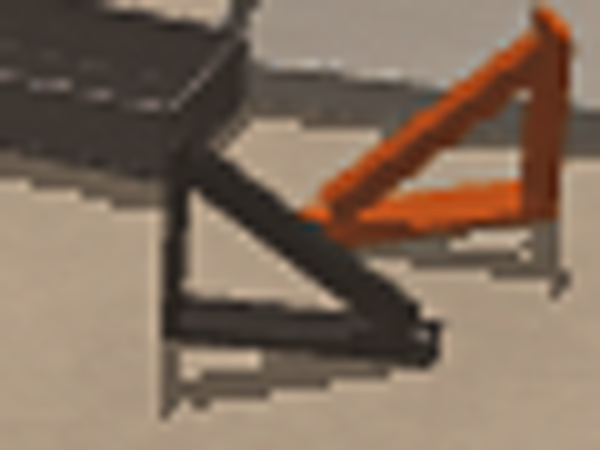

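View pics/c4.png

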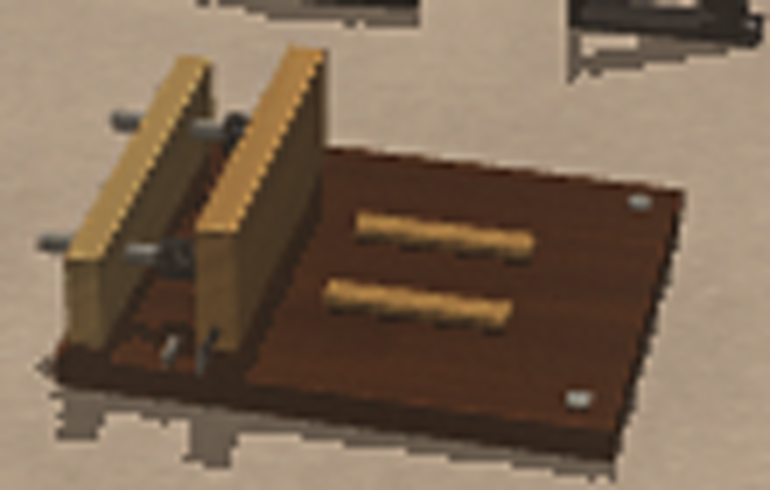

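View pics/c5.png

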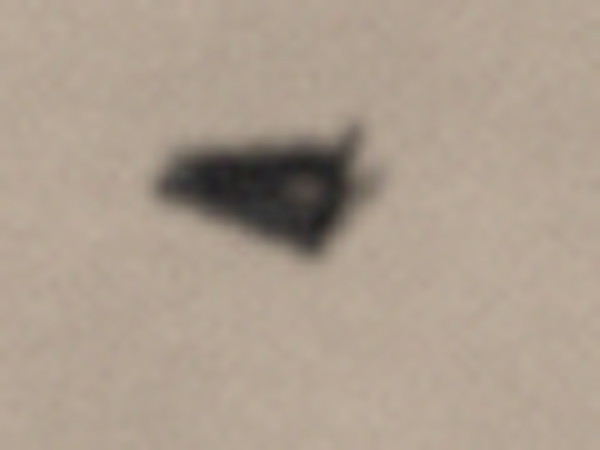

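c1/c3 show a black bracket with its leg at scene (192,242) and foot end at (173,226); it's clearly larger than c5's. I'll fit the poses to confirm the sizes.

```bash
cat > fit.py <<'E'
from h import *
from scipy.optimize import least_squares
import pickle
S=optics.camera("scene");D=optics.camera("side")
def cv(x,y,k,ox,oy): return ((x+.5)/k-.5+ox,(y+.5)/k-.5+oy)
J={'s':[((58,225),(-135,-110,14)),((330,42),(-135,110,18)),((297,335),(50,-90,87)),((535,170),(50,90,87)),((555,188),(70,90,87)),((367,545),(135,-110,0))],
 'd':[((683,190),(-135,-110,18)),((620,430),(-135,110,18)),((612,460),(-135,110,0)),((240,235),(50,90,87)),((195,232),(70,90,87)),((328,50),(50,-90,87)),((291,47),(70,-90,87)),((325,150),(50,-110,18))]}
B={'s':[((325,435),(55,-15,0)),((390,375),(55,15,0)),((360,240),(55,15,85)),((295,300),(55,-15,85)),((135,210),(-55,-15,4)),((200,160),(-55,15,5))],
 'd':[((165,338),(55,15,0)),((430,365),(-55,15,0)),((440,322),(-55,-15,5))]}
def fit(M,tr,x0,cams='sd'):
    def f(p):
        r=[]
        for c in cams:
            for uv,q in M[c]:
                q=np.array(q)/1000; ca,sa=np.cos(p[2]),np.sin(p[2])
                w=[p[0]+ca*q[0]-sa*q[1],p[1]+sa*q[0]+ca*q[1],q[2]]
                r+=list(np.array(proj(S if c=='s' else D,w))-cv(*uv,*tr[c]))
        return r
    s=least_squares(f,x0,loss='soft_l1'); print(cams,s.x,np.round(f(s.x),1)); return s.x
for c in('sd','s','d'):
    fit(J,{'s':(6,220,155),'d':(7,185,175)},[.5,0,0],c)
    fit(B,{'s':(10,160,205),'d':(10,250,145)},[.5,-.3,0],c)
E
python3 fit.py
```

```text
sd [0.54308746 0.00587839 0.05522611] [-1.2 -0.1  0.  -1.  -0.5 -0.   0.  -1.6  1.  -1.   0.1  0.5 -0.1 -0.4
 -0.5  0.1  0.4  0.3 -0.6 -0.3 -0.1 -0.6 -0.5 -0.2 -0.7 -0.4  1.2 -0.7]
sd [ 0.46291718 -0.31393591  0.0707668 ] [-0.1  0.1  1.1  0.6  1.   0.1 -0.7 -0.2 -1.  -0.2  0.  -0.5 -0.5 -0.1
  0.4  0.1  0.3 -0.2]
s [0.5448212  0.00496813 0.04988132] [-1.1  0.1  0.4 -0.6 -0.5  0.4  0.2 -1.   1.2 -0.4 -0.1  1. ]
s [ 0.46280929 -0.31400512  0.07167537] [-0.1  0.1  1.1  0.6  1.   0.1 -0.7 -0.2 -1.1 -0.2 -0.  -0.5]
d [0.54215973 0.00715591 0.05905491] [ 0.  -0.3 -0.2  0.3  0.7  0.5 -0.4  0.   0.1 -0.3 -0.5  0.  -0.6 -0.1
  1.2 -0.4]
d [ 0.46311639 -0.31368226  0.06663968] [-0.6 -0.1  0.3  0.2  0.2 -0.2]
```

```bash
cat >> h.py <<'E'
from scipy.spatial.transform import Rotation as R
def togo(p,yaw,tilt=None):
    "p world TCP target, yaw of tool y in rad, tool pointing down; prints shift+rotvec in tool axes"
    o=sensors.get_obs(); Rc=R.from_quat(o["tool_rot"])
    y=np.array([np.cos(yaw),np.sin(yaw),0]); z=np.array([0,0,-1.]); x=np.cross(y,z)
    Rt=R.from_matrix(np.c_[x,y,z])
    t=Rc.inv().apply(np.array(p)-o["eef_pos"]); r=(Rc.inv()*Rt).as_rotvec()
    print("clock",o["clock"],"eef",o["eef_pos"].round(4),"ft",o["ft_force"].round(2),"w",round(o["grip_width"],4)); print("togo",t.round(4),r.round(4))
E
python3 - <<'E'
from h import *
S=optics.camera("scene")
for n,u,v in[("orA base",145,211),("orA",175,200),("orB",131,242),("orB r",165,253),("tray",140,277),("tray2",172,265),("driver tip",213,262)]: print(n,onz(S,u,v,0).round(3))
togo([0.30,0.09,0.23],np.pi/2+.07)
E
```

```text
orA base [ 0.301 -0.376  0.   ]
orA [ 0.323 -0.272  0.   ]
orB [ 0.382 -0.467  0.   ]
orB r [ 0.482 -0.401  0.   ]
tray [ 0.507 -0.5    0.   ]
tray2 [ 0.531 -0.404  0.   ]
driver tip [ 0.599 -0.299  0.   ]
clock 0.3 eef [0.1177 0.4857 0.231 ] ft [ 0.27 -0.69 -0.75] w 0.0854
togo [-0.2704 -0.3417  0.0012] [-6.000e-04 -1.000e-04 -3.078e-01]
```

apply_moves(
  plan=[-0.09,-0.114,0,0,0,-0.1,-0.18,-0.228,0,0,0,-0.2,-0.27,-0.342,0,0,0,-0.308,-0.27,-0.342,0,0,0,-0.308,-0.27,-0.342,0,0,0,-0.308,-0.27,-0.342,0,0,0,-0.308,-0.27,-0.342,0,0,0,-0.308,-0.27,-0.342,0,0,0,-0.308,-0.27,-0.342,0,0,0,-0.308,-0.27,-0.342,0,0,0,-0.308,-0.27,-0.342,0,0,0,-0.308,-0.27,-0.342,0,0,0,-0.308],
  grip=0.05,
)

```text
clock: 1.3
eef_pos: [0.3008, 0.0869, 0.2315]
tool_rot: [-0.031, 1.0, -0.0, 0.001]
ft_force: [-0.4, 0.5, -0.1]
grip_width: 0.0499
```

Run:
```python
from h import *
togo([0.473,-0.313,0.20],np.pi/2+.07)
```

```text
clock 1.3 eef [0.3008 0.0869 0.2315] ft [-0.41  0.5  -0.12] w 0.0499
togo [-0.1467 -0.4099  0.0321] [-0.0009  0.0013 -0.0071]
```

apply_moves(
  plan=[-0.147,-0.41,0.032,0,0,-0.007,-0.147,-0.41,0.032,0,0,-0.007,-0.147,-0.41,0.032,0,0,-0.007,-0.147,-0.41,0.032,0,0,-0.007,-0.147,-0.41,0.032,0,0,-0.007,-0.147,-0.41,0.032,0,0,-0.007,-0.147,-0.41,0.032,0,0,-0.007,-0.147,-0.41,0.032,0,0,-0.007,-0.147,-0.41,0.032,0,0,-0.007,-0.147,-0.41,0.032,0,0,-0.007,-0.147,-0.41,0.032,0,0,-0.007,-0.147,-0.41,0.032,0,0,-0.007],
)

```text
clock: 2.3
eef_pos: [0.4765, -0.3119, 0.1976]
tool_rot: [-0.037, 0.999, -0.0, -0.0]
ft_force: [0.2, -0.8, -0.2]
grip_width: 0.0498
```

Run:
```python
from h import *
print(bot.grasp_offset)
togo([0.473,-0.313,0.031],np.pi/2+.07)
o=sensors.get_obs(); print(o["joint_pos"].round(2))
c=snap("wrist","pics/w1.png"); snap("scene","pics/s1.png")
T=np.array(c["tool_from_camera"]);Rt=R.from_quat(o["tool_rot"]).as_matrix()
def wp(p):
    q=Rt.T@(np.array(p)-o["eef_pos"]); q=T[:3,:3].T@(q-T[:3,3]); x,y,z=q[0],-q[1],-q[2]
    th=np.arctan2(np.hypot(x,y),z); a=np.arctan2(y,x); return c["cx"]+c["fx"]*th*np.cos(a),c["cy"]+c["fx"]*th*np.sin(a)
im=cv2.imread("pics/w1.png")
def bw(x,y,z,p=(0.463,-0.314,0.07)):
    ca,sa=np.cos(p[2]),np.sin(p[2]);return [p[0]+ca*x-sa*y,p[1]+sa*x+ca*y,z]
for x,y,z in[(-55,-15,5),(-55,15,5),(55,-15,0),(55,15,0),(55,15,85),(55,-15,85),(10,0,47)]:
    u,v=wp(bw(x/1e3,y/1e3,z/1e3)); cv2.circle(im,(round(u*1),round(v)),2,(0,0,255),-1); print(x,y,z,round(u),round(v))
cv2.imwrite("pics/w1b.png",im)
```

```text
0.0187
clock 2.3 eef [ 0.4765 -0.3119  0.1976] ft [ 0.21 -0.76 -0.25] w 0.0498
togo [ 0.0036 -0.0007  0.1666] [-0.0005 -0.0002  0.0042]
[-0.58  0.39  0.13  1.31 -0.   -0.65]
-55 -15 5 244 111
-55 15 5 271 111
55 -15 0 245 203
55 15 0 270 203
55 15 85 273 233
55 -15 85 241 233
10 0 47 258 177
```

View pics/w1b.png

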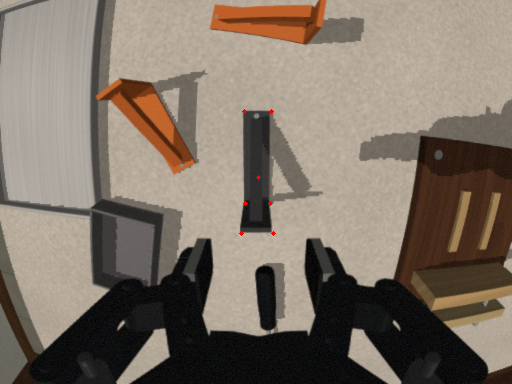

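View pics/s1.png

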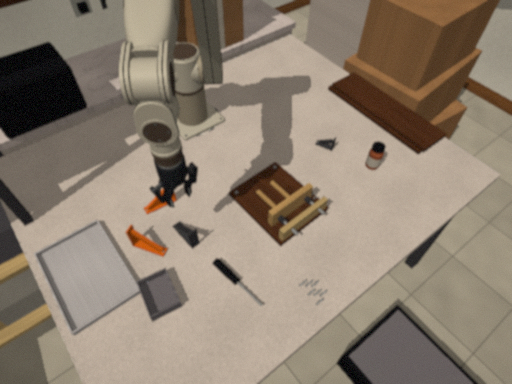

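The wrist picture shows the black bracket at cols 241–273, rows 111–233. The model corners land on it, and it is aligned with the jaws. Descending.

apply_moves(
  plan=[0.0036,-0.0007,0.03,0,0,0.004,0.0036,-0.0007,0.06,0,0,0.004,0.0036,-0.0007,0.09,0,0,0.004,0.0036,-0.0007,0.11,0,0,0.004,0.0036,-0.0007,0.13,0,0,0.004,0.0036,-0.0007,0.145,0,0,0.004,0.0036,-0.0007,0.155,0,0,0.004,0.0036,-0.0007,0.162,0,0,0.004,0.0036,-0.0007,0.1675,0,0,0.004,0.0036,-0.0007,0.1675,0,0,0.004,0.0036,-0.0007,0.1675,0,0,0.004],
)

```text
clock: 3.32
eef_pos: [0.4719, -0.3096, 0.0324]
tool_rot: [-0.037, 0.999, -0.0, 0.0]
ft_force: [1.0, 0.1, -0.2]
grip_width: 0.0499
```

Run:
```python
from h import *
togo([0.473,-0.313,0.03],np.pi/2+.07)
```

```text
clock 3.3167 eef [ 0.4719 -0.3096  0.0324] ft [ 0.97  0.09 -0.23] w 0.0499
togo [-0.0008 -0.0034  0.0024] [-0.0005  0.0007  0.0036]
```

apply_moves(
  plan=[-0.001,-0.003,0.002,0,0,0.003,-0.001,-0.003,0.002,0,0,0.003,-0.001,-0.003,0.002,0,0,0.003],
)

```text
clock: 3.57
eef_pos: [0.4732, -0.3132, 0.0304]
tool_rot: [-0.035, 0.999, -0.0, 0.001]
ft_force: [-0.5, -0.6, -0.5]
grip_width: 0.05
```

apply_moves(
  plan=[0,0,0,0,0,0,0,0,0,0,0,0,0,0,0,0,0,0,0,0,0,0,0,0,0,0,0,0,0,0,0,0,0,0,0,0,0,0,0,0,0,0,0,0,0,0,0,0,0,0,0,0,0,0],
  grip=0.0,
)

```text
clock: 4.32
eef_pos: [0.4728, -0.313, 0.03]
tool_rot: [-0.035, 0.999, -0.0, 0.0]
ft_force: [-0.1, -2.4, -0.5]
grip_width: 0.0108
```

Run:
```python
from h import *
for i in range(3):
  togo([0.473,-0.313,0.03],np.pi/2+.07)
  snap("wrist" if i else "side","pics/g%d.png"%i)
```

```text
clock 4.3167 eef [ 0.4728 -0.313   0.03  ] ft [-0.06 -2.44 -0.53] w 0.0108
togo [-0.0002  0.     -0.    ] [-0.0008  0.0002  0.    ]
clock 4.3667 eef [ 0.4728 -0.313   0.03  ] ft [-1.07 -2.29  0.04] w 0.0104
togo [-0.0002  0.     -0.    ] [-0.0008  0.0002 -0.    ]
clock 4.4167 eef [ 0.4728 -0.313   0.03  ] ft [-0.63 -2.28  1.15] w 0.0106
togo [-0.0002  0.     -0.    ] [-0.0008  0.0002  0.    ]
```

View pics/g1.png

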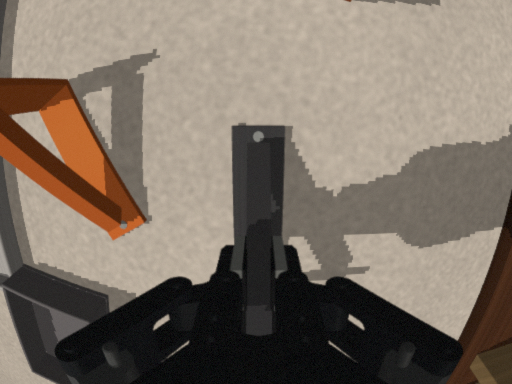

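The grip holds: the brace is centred between the pads at col 258, opening 10.6 mm. Lifting.

apply_moves(
  plan=[0,0,-0.01,0,0,0,0,0,-0.025,0,0,0,0,0,-0.045,0,0,0,0,0,-0.065,0,0,0,0,0,-0.08,0,0,0,0,0,-0.09,0,0,0,0,0,-0.09,0,0,0,0,0,-0.09,0,0,0],
)

```text
clock: 5.13
eef_pos: [0.4725, -0.3121, 0.1196]
tool_rot: [-0.035, 0.999, 0.0, -0.0]
ft_force: [0.4, 0.6, -5.3]
grip_width: 0.0109
```

Run:
```python
from h import *
togo([0.528,0.005,0.12],np.pi/2+.056)
snap("wrist","pics/l1.png")
```

```text
clock 5.1333 eef [ 0.4725 -0.3121  0.1196] ft [ 0.4   0.61 -5.32] w 0.0109
togo [-7.770e-02  3.124e-01 -2.000e-04] [ 0.0008 -0.0003  0.0145]
```

View pics/l1.png

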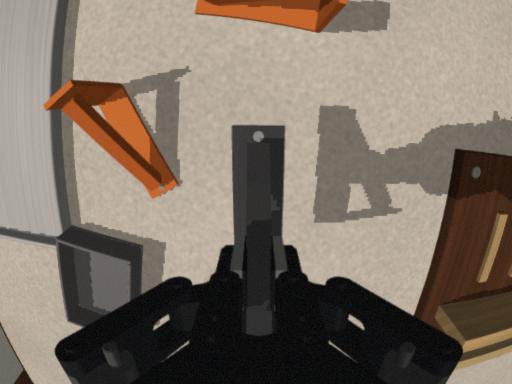

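The bracket is lifted and hasn't shifted in the hand (foot end still at row 125). Carrying it to the jig.

apply_moves(
  plan=[-0.008,0.03,-0.003,0,0,0.002,-0.016,0.065,-0.006,0,0,0.004,-0.025,0.1,-0.006,0,0,0.006,-0.034,0.135,-0.006,0,0,0.008,-0.042,0.17,-0.006,0,0,0.01,-0.051,0.205,-0.006,0,0,0.012,-0.06,0.24,-0.006,0,0,0.014,-0.067,0.27,-0.006,0,0,0.0145,-0.073,0.295,-0.006,0,0,0.0145,-0.0775,0.312,-0.006,0,0,0.0145,-0.0775,0.312,-0.006,0,0,0.0145,-0.0775,0.312,-0.006,0,0,0.0145],
)

```text
clock: 6.18
eef_pos: [0.5269, 0.0051, 0.1242]
tool_rot: [-0.029, 1.0, -0.0, -0.002]
ft_force: [-0.4, -1.5, -3.9]
grip_width: 0.011
```

Run:
```python
from h import *
togo([0.528,0.005,0.055],np.pi/2+.056)
snap("wrist","pics/p1.png");snap("scene","pics/p2.png");c=snap("side","pics/p3.png")
togo([0.528,0.005,0.055],np.pi/2+.056)
im=cv2.imread("pics/p3.png")[150:260,170:310]; cv2.imwrite("pics/p3c.png",cv2.resize(im,None,fx=5,fy=5,interpolation=cv2.INTER_CUBIC))
```

```text
clock 6.1833 eef [0.5269 0.0051 0.1242] ft [-0.45 -1.45 -3.9 ] w 0.011
togo [-0.0013 -0.0001  0.0692] [-0.0001 -0.0034  0.0022]
clock 6.3333 eef [0.5273 0.0033 0.1249] ft [-0.1   0.14 -5.29] w 0.0107
togo [-0.0009  0.0017  0.0699] [-0.0002 -0.0021 -0.0013]
```

View pics/p1.png

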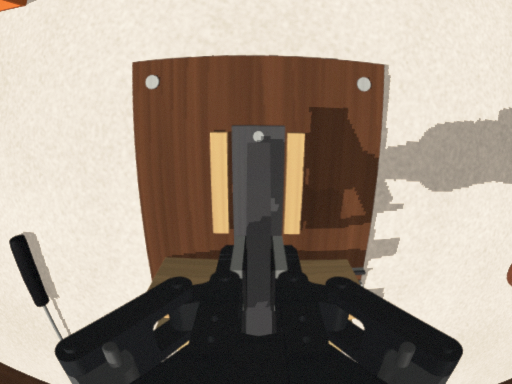

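View pics/p3c.png

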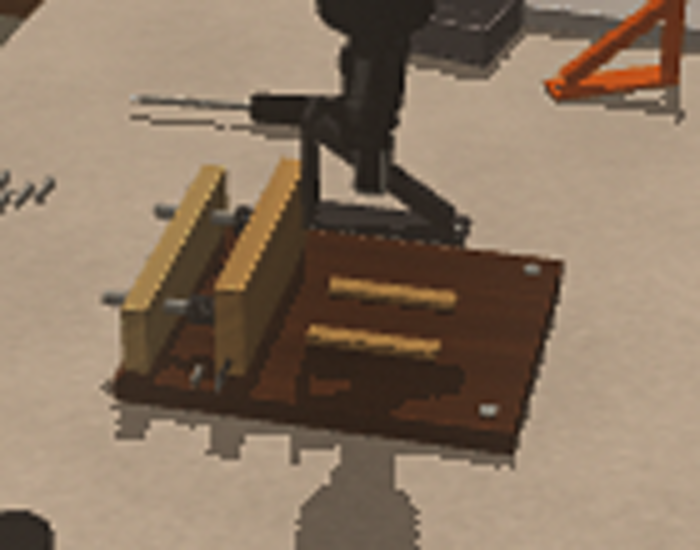

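The foot sits above the gap (foot cols 232–285, strips' inner edges about 229 and 286), and the strips run parallel to it. Lowering.

apply_moves(
  plan=[-0.001,0.0015,0.015,0,-0.002,0,-0.001,0.0015,0.03,0,-0.002,0,-0.001,0.0015,0.042,0,-0.002,0,-0.001,0.0015,0.052,0,-0.002,0,-0.001,0.0015,0.06,0,-0.002,0,-0.001,0.0015,0.066,0,-0.002,0,-0.001,0.0015,0.07,0,-0.002,0,-0.001,0.0015,0.07,0,-0.002,0,-0.001,0.0015,0.07,0,-0.002,0],
)

```text
clock: 7.08
eef_pos: [0.5292, 0.0055, 0.056]
tool_rot: [-0.028, 1.0, 0.0, 0.001]
ft_force: [0.0, 0.0, -4.4]
grip_width: 0.0107
```

Run:
```python
from h import *
togo([0.528,0.005,0.0485],np.pi/2+.056)
snap("wrist","pics/q1.png");snap("scene","pics/q2.png");c=snap("side","pics/q3.png")
togo([0.528,0.005,0.0485],np.pi/2+.056)
im=cv2.imread("pics/q3.png")[150:260,170:310]; cv2.imwrite("pics/q3c.png",cv2.resize(im,None,fx=5,fy=5,interpolation=cv2.INTER_CUBIC))
```

```text
clock 7.0833 eef [0.5292 0.0055 0.056 ] ft [ 0.02  0.03 -4.36] w 0.0107
togo [ 0.0013 -0.0005  0.0075] [-0.      0.0023 -0.0004]
clock 7.2333 eef [0.5297 0.0057 0.0565] ft [-0.13  0.36 -3.77] w 0.011
togo [ 0.0018 -0.0006  0.008 ] [-0.0001  0.0035 -0.0002]
```

View pics/q3c.png

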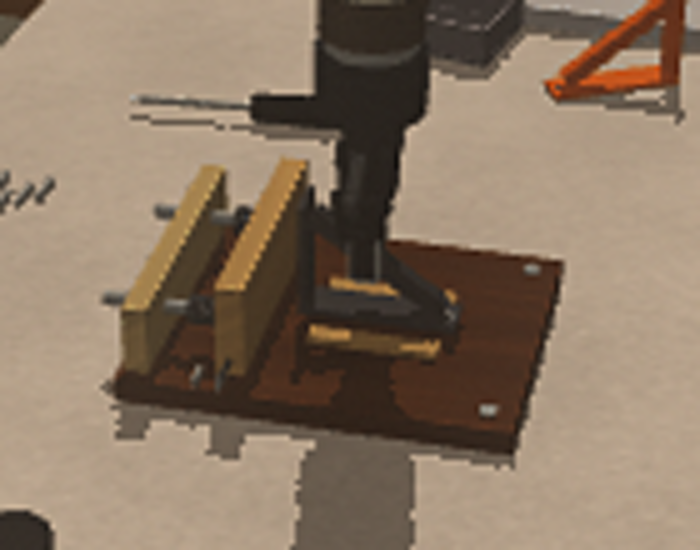

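View pics/q1.png

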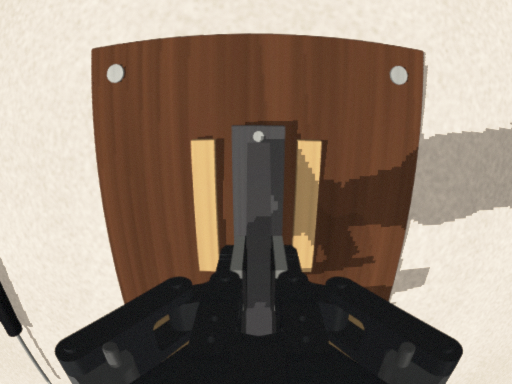

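apply_moves(
  plan=[0.001,-0.001,0.002,0,0.003,0,0.001,-0.001,0.004,0,0.003,0,0.001,-0.001,0.0055,0,0.003,0,0.001,-0.001,0.007,0,0.003,0,0.001,-0.001,0.0075,0,0.003,0,0.001,-0.001,0.0075,0,0.003,0,0.001,-0.001,0.0075,0,0.003,0],
)

```text
clock: 7.82
eef_pos: [0.5281, 0.0046, 0.0483]
tool_rot: [-0.028, 1.0, -0.0, -0.001]
ft_force: [0.8, -0.5, -3.8]
grip_width: 0.0109
```

Run:
```python
from h import *
for i in range(4):
  togo([0.528,0.005,0.048],np.pi/2+.056); c=optics.camera("side")
cv2.imwrite("pics/r3c.png",cv2.resize(c["pixels"][150:260,170:310,::-1],None,fx=5,fy=5,interpolation=cv2.INTER_CUBIC))
```

```text
clock 7.8167 eef [0.5281 0.0046 0.0483] ft [ 0.76 -0.5  -3.83] w 0.0109
togo [0.0001 0.0004 0.0003] [-0.     -0.001  -0.0003]
clock 7.8667 eef [0.5282 0.0046 0.0483] ft [ 0.64  0.64 -3.89] w 0.011
togo [0.0001 0.0004 0.0003] [-0.     -0.0009 -0.0002]
clock 7.9167 eef [0.5282 0.0046 0.0483] ft [ 0.52  0.32 -4.24] w 0.0103
togo [0.0001 0.0004 0.0003] [ 0.     -0.0009 -0.0002]
clock 7.9667 eef [0.5281 0.0046 0.0483] ft [-0.03 -0.94 -4.21] w 0.0109
togo [0.0001 0.0005 0.0003] [ 0.     -0.0009 -0.0003]
```

View pics/r3c.png

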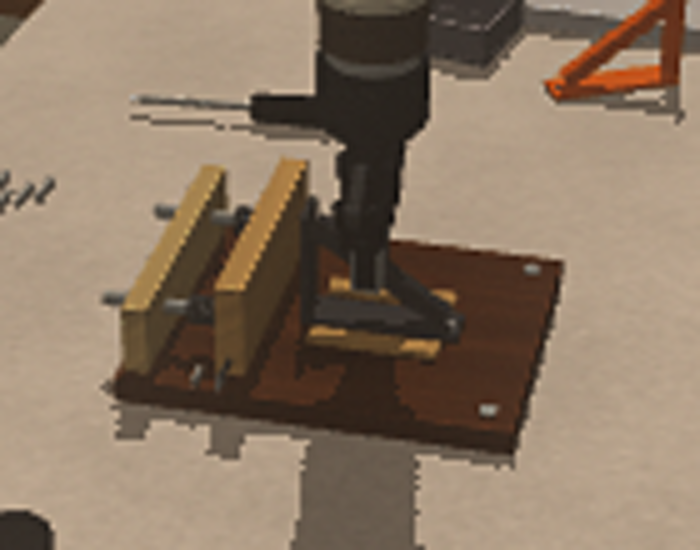

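apply_moves(
  plan=[0,0,0.0005,0,0,0,0,0,0.001,0,0,0,0,0,0.001,0,0,0,0,0,0.001,0,0,0],
)

```text
clock: 8.35
eef_pos: [0.5281, 0.0045, 0.0479]
tool_rot: [-0.028, 1.0, -0.0, -0.0]
ft_force: [-2.8, -0.7, 3.1]
grip_width: 0.0107
```

Run:
```python
from h import *
for i in range(4):
  togo([0.528,0.005,0.0475],np.pi/2+.056); c=optics.camera("side")
```

```text
clock 8.35 eef [0.5281 0.0045 0.0479] ft [-2.79 -0.72  3.14] w 0.0107
togo [0.0001 0.0005 0.0004] [-0.0001 -0.0006 -0.0004]
clock 8.4 eef [0.5281 0.0045 0.0479] ft [-3.06 -0.29  3.66] w 0.0109
togo [0.0001 0.0005 0.0004] [-0.0001 -0.0006 -0.0004]
clock 8.45 eef [0.5281 0.0045 0.0479] ft [-2.92 -0.88  5.66] w 0.0109
togo [0.0001 0.0005 0.0004] [-0.0001 -0.0006 -0.0004]
clock 8.5 eef [0.5281 0.0045 0.0479] ft [-4.54 -0.8   6.35] w 0.011
togo [0.0001 0.0005 0.0004] [-0.0001 -0.0006 -0.0005]
```

On the board (force change about +9 N). I'll ease it up slightly, then slide towards the rail.

apply_moves(
  plan=[0,0,-0.0007,0,0,0,-0.002,0,-0.0007,0,0,0,-0.004,0,-0.0007,0,0,0,-0.006,0,-0.0007,0,0,0,-0.008,0,-0.0007,0,0,0,-0.01,0,-0.0007,0,0,0,-0.012,0,-0.0007,0,0,0,-0.012,0,-0.0007,0,0,0,-0.012,0,-0.0007,0,0,0],
)

```text
clock: 9.3
eef_pos: [0.5387, 0.0051, 0.048]
tool_rot: [-0.028, 1.0, -0.0, -0.002]
ft_force: [-6.1, -0.3, 6.1]
grip_width: 0.0111
```

Run:
```python
from h import *
for i in range(4):
  togo([0.528,0.005,0.048],np.pi/2+.056); c=optics.camera("side")
cv2.imwrite("pics/t3c.png",cv2.resize(c["pixels"][150:260,170:310,::-1],None,fx=5,fy=5,interpolation=cv2.INTER_CUBIC))
```

```text
clock 9.3 eef [0.5387 0.0051 0.048 ] ft [-6.14 -0.33  6.06] w 0.0111
togo [0.0107 0.0005 0.    ] [ 0.     -0.0038 -0.0002]
clock 9.35 eef [0.5388 0.0052 0.048 ] ft [-4.93 -0.96  5.79] w 0.0111
togo [0.0108 0.0004 0.    ] [ 0.0001 -0.0036 -0.0002]
clock 9.4 eef [0.5388 0.0052 0.048 ] ft [-5.22 -1.11  5.35] w 0.0109
togo [0.0108 0.0004 0.0001] [ 0.0001 -0.0036 -0.0002]
clock 9.45 eef [0.5388 0.0052 0.048 ] ft [-5.36 -0.22  5.46] w 0.0107
togo [0.0108 0.0004 0.    ] [ 0.     -0.0036 -0.0002]
```

View pics/t3c.png

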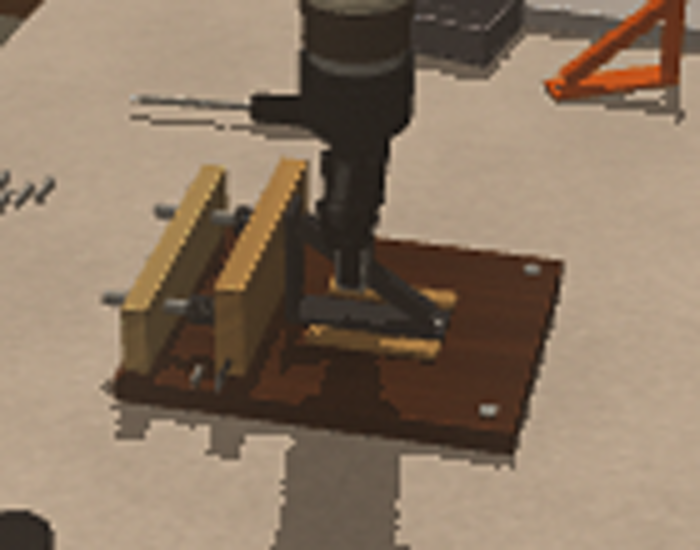

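apply_moves(
  plan=[0,0,-0.0006,0,0,0,0,0,-0.0012,0,0,0,0,0,-0.0012,0,0,0,0,0,-0.0012,0,0,0],
)

```text
clock: 9.83
eef_pos: [0.5403, 0.0053, 0.0486]
tool_rot: [-0.028, 1.0, 0.0, -0.001]
ft_force: [0.1, 0.8, -5.0]
grip_width: 0.011
```

Run:
```python
from h import *
for i in range(4):
  togo([0.528,0.005,0.048],np.pi/2+.056); c=optics.camera("wrist")
cv2.imwrite("pics/u1.png",c["pixels"][:,:,::-1])
```

```text
clock 9.8333 eef [0.5403 0.0053 0.0486] ft [ 0.05  0.81 -5.04] w 0.011
togo [0.0123 0.0004 0.0006] [ 0.     -0.0011 -0.0002]
clock 9.8833 eef [0.5402 0.0053 0.0487] ft [ 0.54  0.33 -4.16] w 0.0108
togo [0.0122 0.0004 0.0007] [ 0.     -0.0012 -0.0003]
clock 9.9333 eef [0.5401 0.0053 0.0487] ft [ 0.66  0.03 -4.8 ] w 0.0108
togo [0.0121 0.0004 0.0007] [ 0.0001 -0.0013 -0.0003]
clock 9.9833 eef [0.5401 0.0052 0.0488] ft [-0.35 -1.19 -4.62] w 0.011
togo [0.0121 0.0004 0.0008] [ 0.0001 -0.0013 -0.0003]
```

View pics/u1.png

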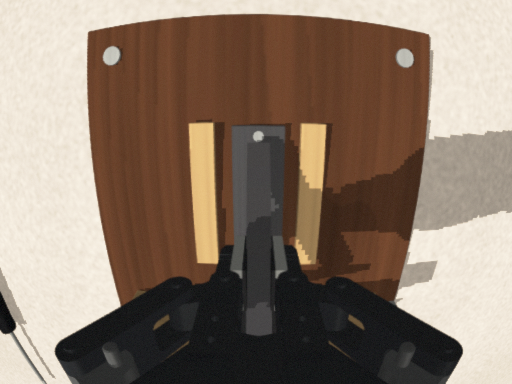

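Hovering about 0.5 mm over the board, centred (strips' inner edges 215 and 300, foot centre 258.5), Fx ≈ 0. So Fx will now read the rail force alone. Advancing.

apply_moves(
  plan=[-0.002,0,0,0,0,0,-0.004,0,0,0,0,0,-0.006,0,0,0,0,0,-0.008,0,0,0,0,0,-0.01,0,0,0,0,0,-0.01,0,0,0,0,0,-0.01,0,0,0,0,0,-0.01,0,0,0,0,0],
)

```text
clock: 10.7
eef_pos: [0.5498, 0.0058, 0.0491]
tool_rot: [-0.028, 1.0, -0.0, -0.001]
ft_force: [-1.0, -0.6, -3.6]
grip_width: 0.0112
```

```bash
cat > chk.py <<'E'
from h import *
import sys
F=[]
for i in range(4):
  F.append(sensors.get_obs()["ft_force"]); c=optics.camera("side" if i%2 else "scene")
  if i==2: s=c
  if i==3: d=c
print("F",np.mean(F,0).round(2)); togo([0.528,0.005,0.048],np.pi/2+.056)
n=sys.argv[1]
a=cv2.resize(s["pixels"][175:250,260:335,::-1],None,fx=5,fy=5,interpolation=cv2.INTER_CUBIC)
b=cv2.resize(d["pixels"][175:250,185:265,::-1],None,fx=5,fy=5,interpolation=cv2.INTER_CUBIC)
cv2.imwrite(f"pics/{n}.png",np.hstack([a,b]))
E
python3 chk.py v1
```

```text
F [-1.57 -0.08 -3.76]
clock 10.9 eef [0.5498 0.0058 0.0491] ft [-1.42 -0.44 -2.83] w 0.0107
togo [0.0218 0.0004 0.0012] [ 0.0001 -0.0014 -0.0003]
```

View pics/v1.png

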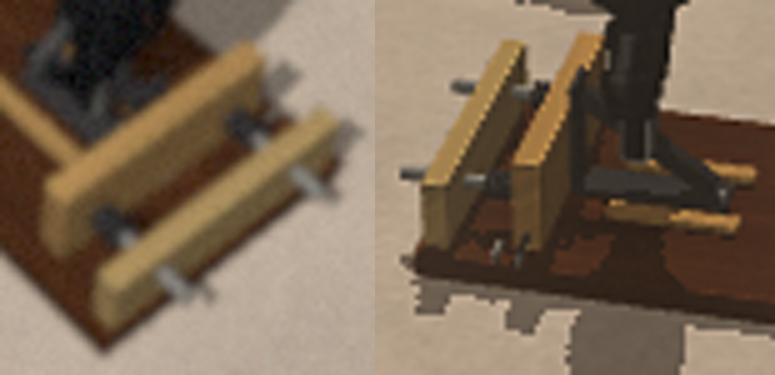

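Contact at TCP x ≈ 0.548, as predicted (Fx about -1.5 N). Pushing on slowly.

apply_moves(
  plan=[-0.001,0,0,0,0,0,-0.002,0,0,0,0,0,-0.003,0,0,0,0,0,-0.004,0,0,0,0,0,-0.005,0,0,0,0,0,-0.006,0,0,0,0,0,-0.006,0,0,0,0,0,-0.006,0,0,0,0,0,-0.006,0,0,0,0,0],
)

```text
clock: 11.65
eef_pos: [0.5547, 0.0061, 0.049]
tool_rot: [-0.028, 1.0, -0.0, -0.002]
ft_force: [-7.0, -0.0, -0.4]
grip_width: 0.0108
```

```bash
python3 chk.py v2
```

```text
F [-6.5   0.03 -0.29]
clock 11.85 eef [0.5546 0.006  0.049 ] ft [-6.61 -0.12 -0.59] w 0.0107
togo [0.0266 0.0004 0.0011] [ 0.     -0.0039 -0.0004]
```

View pics/v2.png

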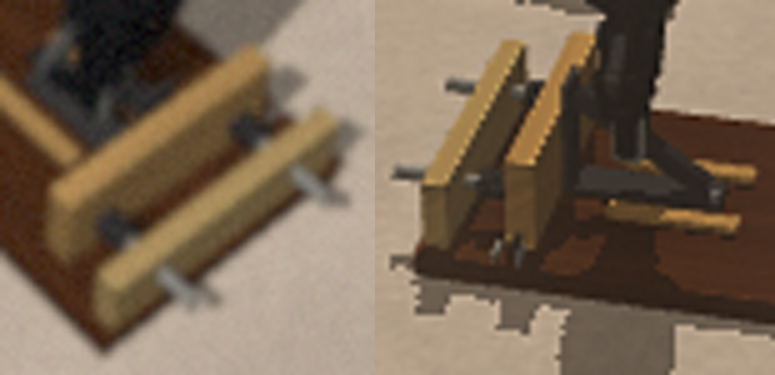

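apply_moves(
  plan=[-0.001,0,0,0,0,0,-0.002,0,0,0,0,0,-0.003,0,0,0,0,0,-0.004,0,0,0,0,0,-0.0048,0,0,0,0,0,-0.0052,0,0,0,0,0,-0.0052,0,0,0,0,0,-0.0052,0,0,0,0,0,-0.0052,0,0,0,0,0,-0.0052,0,0,0,0,0],
)

```text
clock: 12.68
eef_pos: [0.5584, 0.0062, 0.0489]
tool_rot: [-0.028, 1.0, -0.0, -0.003]
ft_force: [-10.7, -1.3, 2.4]
grip_width: 0.0106
```

```bash
python3 chk.py v3
python3 - <<'E'
from h import *
snap("wrist","pics/v3w.png"); s=snap("side","pics/v3d.png")
cv2.imwrite("pics/v3c.png",cv2.resize(s["pixels"][180:245,190:290,::-1],None,fx=8,fy=8,interpolation=cv2.INTER_CUBIC))
E
```

```text
F [-10.32  -0.49   2.19]
clock 12.8833 eef [0.5584 0.0063 0.0489] ft [-9.86 -0.24  2.09] w 0.0108
togo [0.0304 0.0004 0.0011] [ 0.0001 -0.0065 -0.0005]
```

View pics/v3c.png

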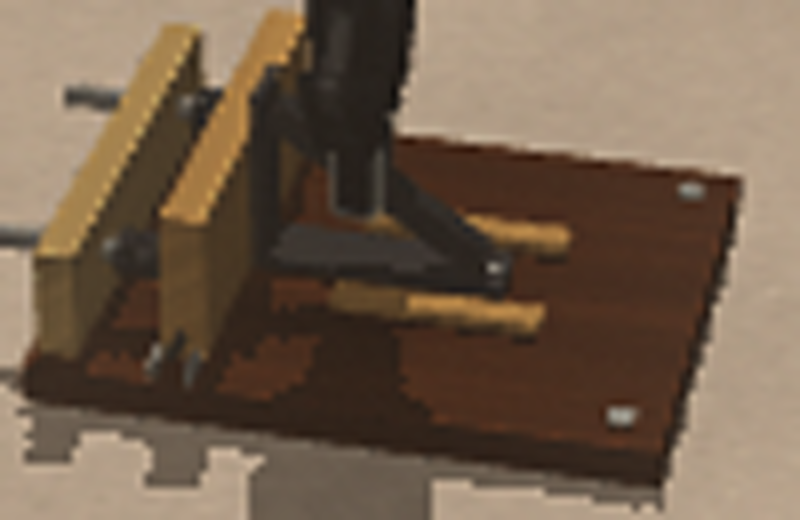

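View pics/v3w.png

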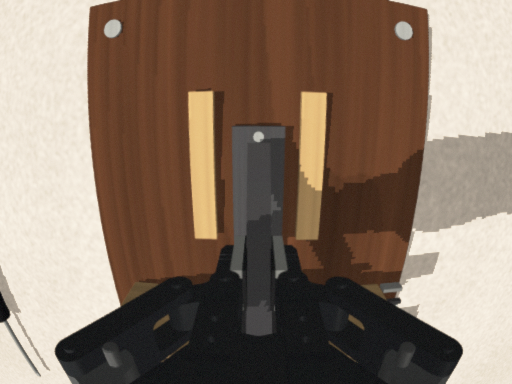

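The pointer (col ~175) stands between the ridges (~155 and ~192), with Fx ≈ -10.3 N. A last small nudge, then a final check.

apply_moves(
  plan=[-0.0003,0,-0.0001,0,0,0,-0.0006,0,-0.0002,0,0,0,-0.0006,0,-0.0002,0,0,0,-0.0006,0,-0.0002,0,0,0,-0.0006,0,-0.0002,0,0,0,-0.0006,0,-0.0002,0,0,0],
)

```text
clock: 13.48
eef_pos: [0.5586, 0.0063, 0.0489]
tool_rot: [-0.028, 1.0, -0.0, -0.004]
ft_force: [-10.6, -0.1, 1.8]
grip_width: 0.011
```

```bash
python3 chk.py v4
python3 - <<'E'
from h import *
s=optics.camera("side")
cv2.imwrite("pics/v4c.png",cv2.resize(s["pixels"][200:240,195:245,::-1],None,fx=14,fy=14,interpolation=cv2.INTER_CUBIC))
E
```

```text
F [-10.16  -0.79   1.82]
clock 13.6833 eef [0.5587 0.0062 0.049 ] ft [-10.26  -1.05   2.44] w 0.0109
togo [0.0307 0.0005 0.0012] [ 0.     -0.0071 -0.0005]
```

View pics/v4c.png

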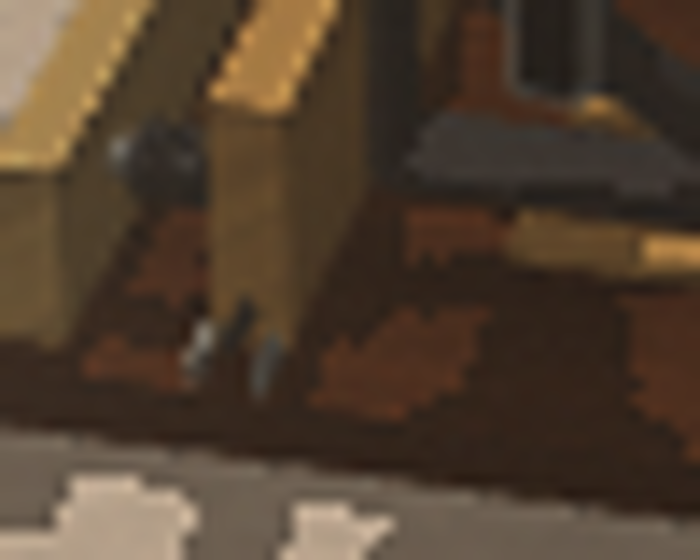

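View pics/v4.png

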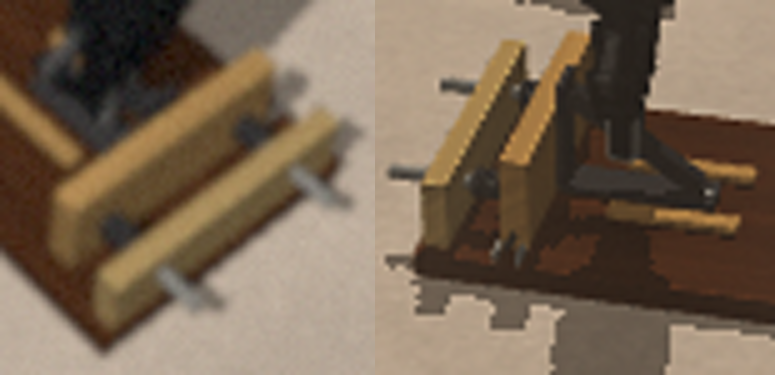

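The pointer (crop col 238) is midway between the ridges (205 and 268), and the push is steady at about 10.2 N. Handing in.

```bash
python3 -c "
from h import *
print(bot.job_done()); o=sensors.get_obs(); print(o['clock'],o['ft_force'].round(2),o['eef_pos'].round(4),o['grip_width'])"
```

```text
the job is handed in; nothing more can be done
None
the job is handed in; nothing more can be done
```

The larger black bracket is standing on the jig board between the guide strips, and the arm was holding it against the rail when I handed the job in at about 13.7 s. I told it from the smaller bracket by its 110 mm foot and 85 mm leg, and left the orange look-alikes alone.

- **Push:** the last force reading was about 10.2 N horizontally, against the 11 N you asked for. The tool had travelled about 10.6 mm past first contact with the rail, which agrees.
- **Pointer:** it appears midway between the two ridges in the side picture, and the rail stayed well short of its end stop.
- **Fit:** the foot is centred between the strips to about 1 mm. The tool was within 0.5 degrees of upright, and the grip was holding at an 11 mm opening.
- **Less certain:**
  - The bracket presses on the board with about 6 N, so a little of the 10.2 N may be friction and the true push slightly lower, about 8 N at worst.
  - I judged from the pictures that the leg lies flat on the rail, and did not measure it.
  - The arm did not come near the small bracket, jar, screwdriver or tray, but I did not re-measure their positions at the end.

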